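Flip the status flag of the blue board's test bay

TASK

The blue circuit board has passed its test: with a fingertip, push the black tab of the flag at its bay up from below, swing the flag over its hinge and press it fully down on the robot's side, so that its green face shows and lies level. Do it gently, without gripping anything, and leave the other two flags, the circuit boards and everything else on the desk as they are.

Things in the scene. Friction and masses are not known exactly. Their poses are not given: they have to be found in the camera images.
- station: Grey board test dock fixed to the desk: plate 210 x 375 x 12 mm with three bays 125 mm apart along its y. Origin: on the desk below the middle flag's hinge; +x points away from the robot (trays on its -x side), +y left, z up. The plate spans x -180 to +30 mm; under the outer 45 mm of a flag pointing away from the robot there is only free space down to the desk.
- flag_left (a joint): Hinge angle of the left bay's status flag, rad: 0 = level, pointing away from the robot, yellow face up; 1.57 = upright; 3.14 (stop) = level, pointing to the robot and its tray, green face up. Stiff friction hinge: it stays at any angle where it is left; about 1 N at the tip swings it. Starts between 0 and 0.3.
- tab_left (a point): Middle of the free end of the left flag. The flag is a rigid paddle 50 mm wide (along the hinge), 6 mm thick, reaching 75 mm from the hinge axis; the outer 12 mm are a black finger tab, the rest is yellow on one face and green on the other. 40 g. Moves with the flag.
- hinge_left (a point): Centre of the left flag's hinge axis, 85 mm above the desk, axis along the dock's y. Two posts 8 mm wide stand 34 mm either side of it, up to 94 mm high.
- bay_left (a point): Centre of the left bay's tray floor, 135 mm from the hinge line on the robot's side, 12 mm above the desk; black rim 8 mm high, 70 mm x 70 mm inside.
- flag_middle (a joint): Hinge angle of the middle bay's status flag, rad: 0 = level, pointing away from the robot, yellow face up; 1.57 = upright; 3.14 (stop) = level, pointing to the robot and its tray, green face up. Stiff friction hinge: it stays at any angle where it is left; about 1 N at the tip swings it. Starts between 0 and 0.3.
- tab_middle (a point): Middle of the free end of the middle flag. The flag is a rigid paddle 50 mm wide (along the hinge), 6 mm thick, reaching 75 mm from the hinge axis; the outer 12 mm are a black finger tab, the rest is yellow on one face and green on the other. 40 g. Moves with the flag.
- hinge_middle (a point): Centre of the middle flag's hinge axis, 85 mm above the desk, axis along the dock's y. Two posts 8 mm wide stand 34 mm either side of it, up to 94 mm high.
- bay_middle (a point): Centre of the middle bay's tray floor, 135 mm from the hinge line on the robot's side, 12 mm above the desk; black rim 8 mm high, 70 mm x 70 mm inside.
- flag_right (a joint): Hinge angle of the right bay's status flag, rad: 0 = level, pointing away from the robot, yellow face up; 1.57 = upright; 3.14 (stop) = level, pointing to the robot and its tray, green face up. Stiff friction hinge: it stays at any angle where it is left; about 1 N at the tip swings it. Starts between 0 and 0.3.
- tab_right (a point): Middle of the free end of the right flag. The flag is a rigid paddle 50 mm wide (along the hinge), 6 mm thick, reaching 75 mm from the hinge axis; the outer 12 mm are a black finger tab, the rest is yellow on one face and green on the other. 40 g. Moves with the flag.
- hinge_right (a point): Centre of the right flag's hinge axis, 85 mm above the desk, axis along the dock's y. Two posts 8 mm wide stand 34 mm either side of it, up to 94 mm high.
- bay_right (a point): Centre of the right bay's tray floor, 135 mm from the hinge line on the robot's side, 12 mm above the desk; black rim 8 mm high, 70 mm x 70 mm inside.
- board_blue: Blue circuit board with a white square module and a steel block, 60 x 56 mm, 12 mm high with its parts, 50 g, lying loose in one of the three trays. Origin: centre of its underside.
- board_green: Green circuit board with a black chip and a steel block, 60 x 56 mm, 12 mm high with its parts, 50 g, lying loose in one of the three trays. Origin: centre of its underside.
- board_red: Red circuit board with a round metal can and a steel block, 60 x 56 mm, 12 mm high with its parts, 50 g, lying loose in one of the three trays. Origin: centre of its underside.
- mouse: Black computer mouse 100 x 60 x 32 mm on a round cork mat. A bystander, loose. Origin: on its underside, at its middle.
- plant: Small succulent in a yellow pot, 72 mm across, 90 mm high. A bystander, loose. Origin: on its underside, at its middle.
- phone: Black phone lying flat, 150 x 72 x 8 mm. A bystander, loose. Origin: on its underside, at its middle.
- speaker: Flat black speaker puck, 68 mm across, 18 mm high. A bystander, loose. Origin: on its underside, at its middle.
- screwdriver: Red-handled screwdriver, about 200 mm long, lying on the desk. A bystander, loose. Origin: on its underside.
- mug: Blue mug, 80 mm across, 90 mm high. A bystander, loose. Origin: on its underside, at its middle.
Things that resemble listed ones, but are neither listed nor needed, are in the scene too. Of the things like the board_blue, leave any that is orange or yellow; of the rest the larger one is meant.

How it is judged:
On the way:
1. the flag of the blue board's bay is swung past upright (((horizontal distance between board_blue and bay_left below 0.04 m and value of joint flag_left above 1.6 rad) or (horizontal distance between board_blue and bay_middle below 0.04 m and value of joint flag_middle above 1.6 rad) or (horizontal distance between board_blue and bay_right below 0.04 m and value of joint flag_right above 1.6 rad))), for 0.05 s.
At the end, for the whole second after the job is handed in: The flag of the bay with the blue board lies turned over, hinge angle above 3.0 rad (of 3.14) and at rest; the other flags' tips are within 25 mm of their start, the boards within 15 mm and the bystanders within 25 mm of theirs (((horizontal distance between board_blue and bay_left below 0.04 m and value of joint flag_left above 3 rad and velocity of joint flag_left below 0.1 rad/s and distance of each of tab_middle, tab_right from where it was at the start of the episode below 0.025 m) or (horizontal distance between board_blue and bay_middle below 0.04 m and value of joint flag_middle above 3 rad and velocity of joint flag_middle below 0.1 rad/s and distance of each of tab_left, tab_right from where it was at the start of the episode below 0.025 m) or (horizontal distance between board_blue and bay_right below 0.04 m and value of joint flag_right above 3 rad and velocity of joint flag_right below 0.1 rad/s and distance of each of tab_left, tab_middle from where it was at the start of the episode below 0.025 m)) and distance of each of board_blue, board_green, board_red from where it was at the start of the episode below 0.015 m and distance of each of mouse, plant, phone, speaker, screwdriver, mug from where it was at the start of the episode below 0.025 m); the robot touches nothing.
It fails at once if the flag of a bay that does not hold the blue board is moved by more than 25 mm at its tip ((not (horizontal distance between board_blue and bay_left below 0.04 m) and distance of tab_left from where it was at the start of the episode above 0.025 m) or (not (horizontal distance between board_blue and bay_middle below 0.04 m) and distance of tab_middle from where it was at the start of the episode above 0.025 m) or (not (horizontal distance between board_blue and bay_right below 0.04 m) and distance of tab_right from where it was at the start of the episode above 0.025 m)).
It fails at once if a circuit board is lifted or shifted by more than 15 mm (distance of any of board_blue, board_green, board_red from where it was at the start of the episode above 0.015 m).
It fails at once if a bystander is moved by more than 25 mm (distance of any of mouse, plant, phone, speaker, screwdriver, mug from where it was at the start of the episode above 0.025 m).
It fails at once if a flag is gripped or forced (more than 35 N between fingers and flag) (contact force between the fingers and flag_left above 35 N or contact force between the fingers and flag_middle above 35 N or contact force between the fingers and flag_right above 35 N).
It also fails if it takes over 42 s, if anything falls off the work surface, if the arm or the gripper's body presses on something with over 40 N, if the wrist force passes 120 N, or if a joint passes its speed limit or range.

ROBOT

A 7-joint arm with a two-finger parallel gripper is mounted at the origin on the work surface. World frame = base frame: x ahead of the robot, y to its left, z up, the work surface at z = 0. Lengths are in m, angles in rad, forces in N, time in s.
With the tool pointing down it reaches from about 0.4 to 0.85 m from the base axis. Payload 10.4 kg.
Tool frame: the origin (TCP) lies on the centre line of the jaws, within the pads' length; the fingertips stand 14 mm ahead of it and the grasp point (between the pads) lies 5 mm behind it (manip.tip_reach is the distance from the TCP to the fingertips, in m); z points along the fingers, y is the line along which they close (so a half turn about z gives the same grasp; the last joint's range is limited). The gripper opens to 85 mm and grips with 20 to 120 N. Pads are 22 mm wide; open, the fingers measure 114 mm over their backs; the gripper's body (76 mm by 85 mm) begins 54 mm behind the grasp point. The pads swing forward as they close: fully open they stand 13 mm farther back than shut.
Start: joints at [1.172, 0.332, -0.065, 1.46, 0.022, 1.35, -0.088], TCP at [0.229, -0.581, 0.245] pointing down, gripper open.
Joint ranges: [-2.6, 2.6], [-0.5, 2.12], [-1.47, 1.34], [0.16, 2.42], [-1.27, 4.41], [0.06, 2.06], [-2.6, 2.6]. Speed limits (rad/s): [2.22, 2.22, 2.79, 2.79, 3.14, 3.14, 3.14].

INTERFACE

Orientations are given as a unit quaternion [x, y, z, w].
In Python, from workcell import manip gives the robot as it stands.
- The arm moves only by the shell command python3 -m pendant 'ROWS' [FORCE]. ROWS is JSON, a list of rows, each a list of 7 numbers: the shift along the tool's x, y, z in units of 50 mm (1.0 is 50 mm), then the turn, a rotation vector about the tool's x, y, z in units of 8 degrees (1.0 is 8 degrees), then the opening, from -1 (shut) to 1 (fully open), so that 0 is half open. In form: [[dx, dy, dz, ax, ay, az, jaw], ...]. A call has exactly 10 rows; each row is the pose to reach, as a shift and turn from the pose commanded when the call began, along the tool's axes at that moment; what a row does not reach only later rows make up. A row lasts 1/8 s, in which the tool goes at most 62.5 mm and 10.7 degrees, less where a joint would pass 70% of its speed; a pose out of reach is approached as far as the arm can. A call with a gripper value outside its range is refused whole. The fingers move at their own pace and stop on an object; FORCE is the grip in N (left out, the last holds). Time passes only in rows, so rows that repeat a pose let the fingers close, or fill a call up. It gives the time, the measured TCP pose, the force, the opening and the grip force at its end, in the units of the state.
- manip.get_obs(): the state, without advancing time (a new reading comes with each control period).
- manip.camera(name): name is "side" or "top"; returns (picture, depth): 384x512x3 uint8, red, green, blue; 384x512 float32, m along the optical axis (not along the pixel's ray), 0 where there is no reading.
- manip.get_calibration(name): a dict with "fx", "fy", "cx", "cy" (pixels), "xyz" and "orientation" of the camera in the world. Camera axes: x right, y up, looking along -z (the intrinsics and any distortion apply to the point x, -y, -z); pixel columns grow to the right and rows downward; lengths in m; the calibration is good to about 2 mm. A picture is of the moment at which its call begins. get_calibration takes no time and is no camera call.
- manip.hand_in(): hands the job in; it is judged then, once.
Trained networks look in the newest picture that a camera, given by its name, has taken for a name from the list of things; names that differ only in an ending like _2 or _b are one class to them, and where a whole thing is asked for, a point or a joint stands for the part that bears it (a point fixed in the world has none). Each returns a list of dicts, best first, with "p" (0 to 1); they miss things now and then, are a little off and sometimes report something else, mostly with a low value. They report only what shows in the picture. A call takes as long as a camera call. They do not tell look-alikes from the thing itself.
- manip.find_in(thing, camera): "box" ([left, top, right, bottom] in pixels, round what is visible of it).
- manip.trace(thing, camera): "pixels" (384x512 bool, what is visible of it) and "box" ([left, top, right, bottom] in pixels, round what is visible of it).
- manip.tip_of(thing, camera): "pixel" ([column, row] in pixels: a listed point, or the origin of a listed thing).
The state is a dict: "clock": time; "joint_pos": joint angles; "joint_velocities": joint speeds; "tau": joint torques, N m; "position": TCP position; "ee_rot": TCP orientation; "ft_force": force on the tool from outside, world axes, zero at the start; "torque": the same for the moment, N m; "grip_width": opening from 0.0 (shut) to 1.0 (fully open); "grasp_force": force on a finger pad.
Only numpy, scipy, OpenCV 4.12 (cv2) and the standard library are available. Lean on these libraries where they do the work, as an engineer would, in place of code of your own. Each camera call takes 0.05 s, during which the arm holds its last target. There are 200 camera calls.

## Working session

There is one attempt and no reset: what is moved stays moved. The work goes in short steps, Python scripts to look and compute and a shell command to move; the robot and the scene stay as the last step left them, time stands still between calls to the robot, and variables do not carry over. Pictures are saved under pics/ and viewed, at most 10 in all, crops included, and the job is handed in when it is done.

```bash
mkdir -p pics; ls; cat > h.py <<'E'
import numpy as np, cv2
from scipy.spatial.transform import Rotation as R
from workcell import manip
def cal(n):
    c=manip.get_calibration(n); return c,R.from_quat(c["orientation"]).as_matrix(),np.array(c["xyz"])
def w(n,u,v,d):
    c,M,t=cal(n); u,v,d=map(np.asarray,(u,v,d))
    p=np.stack([(u-c["cx"])/c["fx"]*d,-(v-c["cy"])/c["fy"]*d,-d],-1)
    return p@M.T+t
def proj(n,P):
    c,M,t=cal(n); q=(np.asarray(P)-t)@M
    return np.stack([c["cx"]+c["fx"]*q[...,0]/-q[...,2],c["cy"]-c["fy"]*q[...,1]/-q[...,2]],-1)
E
python3 - <<'E'
from h import *
for n in("top","side"):
    p,d=manip.camera(n); print(n,manip.get_calibration(n))
    cv2.imwrite(f"pics/{n}1.png",p[:,:,::-1]); np.save(n+"_d.npy",d)
    for t in ["tab_left","hinge_left","bay_left","board_blue"]:
        for f in manip.tip_of(t,n):
            u,v=f["pixel"]; dd=d[int(np.clip(v,0,383)),int(np.clip(u,0,511))]
            print(n,t,round(f["p"],2),np.round([u,v]),w(n,u,v,dd).round(3))
print(manip.get_obs())
E
```

```text
pics
top {'fx': 352.90767113432327, 'fy': 352.90767113432327, 'cx': 257.4597706647552, 'cy': 189.55435644113564, 'xyz': array([ 0.40333937, -0.06040882,  1.13574851]), 'orientation': array([-0.03309853,  0.01759757,  0.71004711, -0.70315569])}
top tab_left 0.64 [197. 149.] [0.604 0.143 0.088]
top hinge_left 0.82 [194. 172.] [0.535 0.152 0.086]
top hinge_left 0.32 [274. 179.] [ 0.517 -0.088  0.012]
top bay_left 0.75 [197. 217.] [0.399 0.157 0.013]
top bay_left 0.43 [380. 189.] [ 0.48  -0.418  0.033]
top bay_left 0.29 [361. 254.] [ 0.277 -0.359  0.009]
top bay_left 0.18 [270. 222.] [ 0.382 -0.075  0.02 ]
top board_blue 0.75 [272. 224.] [ 0.373 -0.082  0.021]
top board_blue 0.71 [317. 211.] [ 0.414 -0.226  0.008]
top board_blue 0.67 [290. 139.] [ 0.648 -0.141  0.007]
top board_blue 0.59 [317. 241.] [ 0.319 -0.223  0.   ]
top board_blue 0.17 [197. 169.] [0.541 0.144 0.088]
side {'fx': 492.0944531429239, 'fy': 492.0944531429239, 'cx': 254.09441215420506, 'cy': 195.39537502268078, 'xyz': array([ 0.91961504, -1.2009788 ,  1.02773102]), 'orientation': array([0.43501608, 0.07421977, 0.1706104
[... 409 characters left out ...]
oint_pos': array([ 1.17242351,  0.33220944, -0.06473481,  1.46012569,  0.02162419,
        1.34993086, -0.08849177]), 'joint_velocities': array([-0.00046163, -0.00045988,  0.00091684,  0.00074353,  0.00049462,
       -0.0001999 ,  0.00027409]), 'tau': array([-4.01666121e-04, -6.24749351e+01,  4.91003331e-02, -3.91554916e+01,
        1.63986644e-02,  2.45807627e-03, -4.04217315e-05]), 'position': array([ 0.22939632, -0.58137778,  0.24531944]), 'ee_rot': array([9.82396521e-01, 1.86807591e-01, 3.08468558e-06, 1.08442597e-05]), 'ft_force': array([-0.55492215,  0.36924552, -0.36192271]), 'torque': array([-0.0211658 , -0.0190007 ,  0.03975651]), 'grasp_force': 0.0, 'grip_width': 1.003264479470053}
```

```bash
python3 -c "
import cv2
for n in('top','side'):
    i=cv2.imread(f'pics/{n}1.png'); cv2.imwrite(f'pics/{n}1b.png',cv2.resize(i,(800,600),interpolation=cv2.INTER_CUBIC))"
```

```text
(no output)
```

View pics/top1b.png

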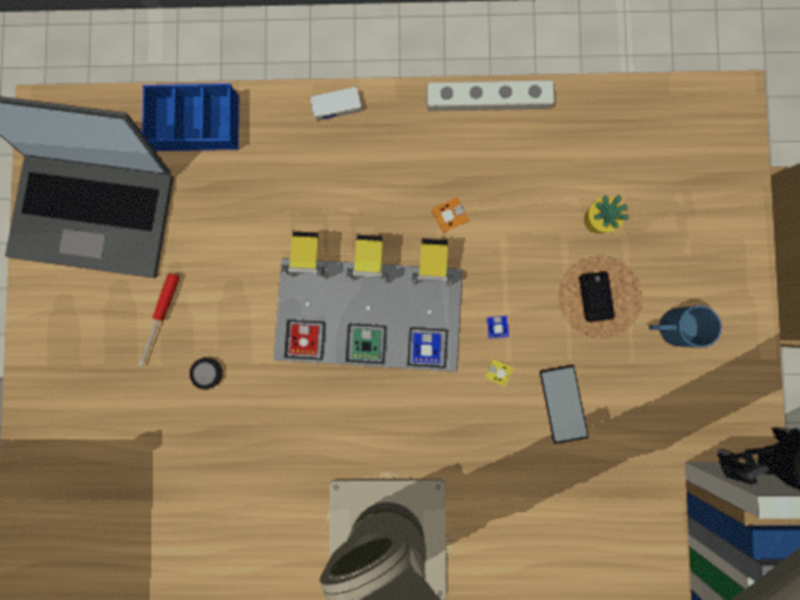

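View pics/side1b.png

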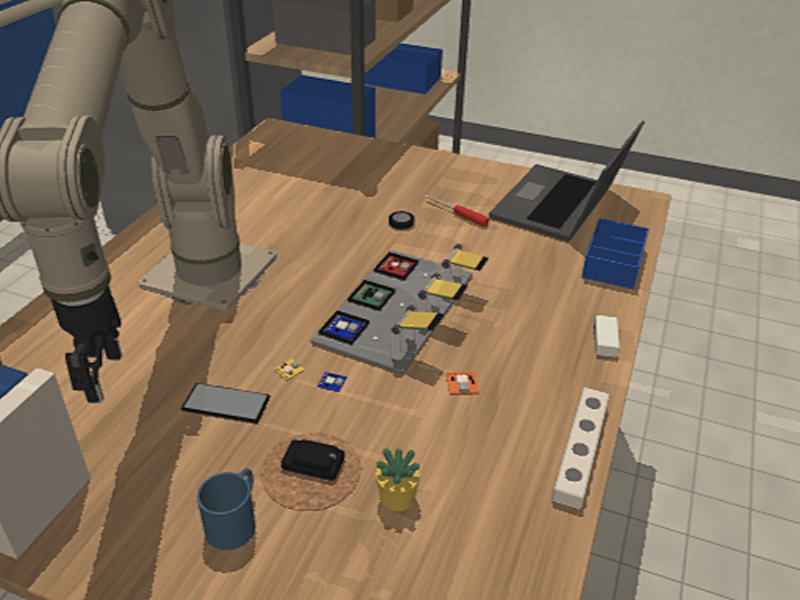

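The blue board (the larger of the two blue ones) is in the right tray, at about (427,347) in the 800-px top view. Its flag is at (433,258). Small blue, yellow and orange look-alikes lie on the desk. Next I'll measure the right flag precisely.

```bash
python3 - <<'E'
from h import *
for n in("top",):
    p=cv2.imread(f"pics/{n}1.png"); d=np.load(n+"_d.npy")
    hsv=cv2.cvtColor(p,cv2.COLOR_BGR2HSV)
    vv,uu=np.mgrid[:384,:512]; P=w(n,uu,vv,d)
    m=(hsv[...,0]>22)&(hsv[...,0]<35)&(hsv[...,1]>150)&(P[...,2]>.07)&(P[...,2]<.14)
    k,l,s,c=cv2.connectedComponentsWithStats(m.astype(np.uint8))
    for i in range(1,k):
        if s[i,4]<60: continue
        q=P[l==i]; print(n,s[i],q.mean(0).round(4),q.min(0).round(3),q.max(0).round(3))
        A=np.c_[q[:,:2],np.ones(len(q))]; print(" plane",np.linalg.lstsq(A,q[:,2],rcond=None)[0].round(3))
    for t in ["tab_right","hinge_right","bay_right"]:pass
    # tray plate
    pl=(abs(P[...,2]-.012)<.006)&(hsv[...,1]<60)&(P[...,0]>.3)&(P[...,0]<.6)&(P[...,1]>-.2)&(P[...,1]<.3)
    k,l,s,c=cv2.connectedComponentsWithStats(pl.astype(np.uint8)); i=1+s[1:,4].argmax(); q=P[l==i]
    r=cv2.minAreaRect(q[:,:2].astype(np.float32)); print(r,cv2.boxPoints(r).round(3),q[:,2].mean())
    for v in range(140,186,2): print(v,P[v,277].round(3),p[v,277])
E
```

```text
top [186 151  18  20 317] [0.5684 0.1518 0.0876] [0.539 0.126 0.082] [0.598 0.177 0.094]
 plane [0.02  0.002 0.076]
top [228 153  17  20 307] [0.5596 0.0272 0.0907] [0.532 0.001 0.084] [0.589 0.05  0.098]
 plane [ 0.104 -0.001  0.032]
top [269 156  18  20 329] [ 0.5488 -0.0967  0.0971] [ 0.521 -0.123  0.086] [ 0.577 -0.073  0.108]
 plane [ 0.287 -0.026 -0.063]
((0.44937294721603394, 0.035687729716300964), (0.37354180216789246, 0.20939847826957703), 85.99546813964844) [[ 0.332 -0.143]
 [ 0.541 -0.158]
 [ 0.567  0.215]
 [ 0.358  0.229]] 0.011215828846351129
140 [ 0.646 -0.101 -0.001] [ 91 133 161]
142 [ 0.64  -0.101 -0.003] [ 95 139 167]
144 [ 0.633 -0.101 -0.   ] [ 98 140 170]
146 [ 0.627 -0.101 -0.002] [ 97 142 172]
148 [ 0.619 -0.101  0.002] [ 97 141 170]
150 [ 0.613 -0.101 -0.001] [ 94 138 167]
152 [ 0.607 -0.101 -0.004] [ 73 107 131]
154 [ 0.581 -0.097  0.109] [33 28 27]
156 [ 0.576 -0.097  0.106] [ 40  98 110]
158 [ 0.57  -0.097  0.102] [ 59 170 186]
160 [ 0.565 -0.097  0.097] [ 64 173 188]
162 [ 0.559 -0.096  0.102] [ 58 169 184]
164 [ 0.553 -0.096  0.099] [ 62 171 185]
166 [ 0.547 -0.096  0.099] [ 61 171 185]
168 [ 0.541 -0.096  0.1  ] [ 61 170 185]
170 [ 0.536 -0.096  0.095] [ 61 171 185]
172 [ 0.53  -0.096  0.09 ] [ 60 171 185]
174 [ 0.524 -0.096  0.091] [ 60 171 186]
176 [ 0.518 -0.096  0.09 ] [ 91 160 172]
178 [ 0.513 -0.096  0.088] [136 141 143]
180 [ 0.514 -0.099  0.014] [122 123 123]
182 [ 0.508 -0.099  0.012] [126 127 125]
184 [ 0.501 -0.099  0.013] [131 131 128]
```

```bash
cat >> h.py <<'E'
U=np.array([np.cos(np.radians(-4)),np.sin(np.radians(-4)),0]); Z=np.array([0,0,1.]); V=np.cross(Z,U)
H=np.array([.524,.0305,.085])-.125*V
def ori(tilt=30):
    a=np.radians(tilt); z=np.cos(a)*V-np.sin(a)*Z; return np.c_[U,np.cross(z,U),z]
def tcp(x,y,z,M): return H+x*U+y*V+z*Z-.014*M[:,2]   # fingertip in dock axes rel. hinge
def row(p,M):
    o=manip.get_obs(); C=R.from_quat(o["ee_rot"]).as_matrix()
    return np.r_[C.T@(p-o["position"])/.05, np.degrees(R.from_matrix(C.T@M).as_rotvec())/8].round(2)
def path(th,extra=0):
    h=np.interp(th,[.28,1.57,3.14],[.031,.014,.0155])-extra; s=np.interp(th,[.28,1.57,3.14],[.068,.060,.068])
    return s*np.cos(th)+h*np.sin(th), s*np.sin(th)-h*np.cos(th)
E
python3 - <<'E'
from h import *
M=ori(); print(H,manip.tip_reach)
print(row(np.array([.45,-.42,.33]),M), row(tcp(.075,-.20,.15,M),M), tcp(.075,-.2,.15,M))
E
```

```text
[ 0.51528044 -0.09419551  0.085     ] 0.014
[ 5.29 -1.38 -1.69  7.37  1.67  2.89] [ 8.42 -2.49  0.07  7.37  1.67  2.89] [ 0.5753007  -0.31103487  0.242     ]
```

```bash
python3 -m pendant '[[0.5,-0.1,-0.2,0.9,0.2,0.3,-1],[1.1,-0.3,-0.4,1.8,0.4,0.7,-1],[1.8,-0.5,-0.6,2.7,0.6,1,-1],[2.4,-0.6,-0.8,3.6,0.8,1.4,-1],[3,-0.8,-1,4.5,1,1.7,-1],[3.6,-1,-1.2,5.4,1.2,2.1,-1],[4.2,-1.1,-1.4,6.2,1.4,2.4,-1],[4.8,-1.3,-1.6,7,1.6,2.8,-1],[5.3,-1.4,-1.7,7.37,1.67,2.89,-1],[5.3,-1.4,-1.7,7.37,1.67,2.89,-1]]' 20
python3 - <<'E'
from h import *
M=ori(); o=manip.get_obs(); print(o["joint_pos"],o["ft_force"]); print(row(np.array([.45,-.42,.33]),M), row(tcp(.075,-.20,.15,M),M))
E
```

```text
clock: 1.75
position: [0.4502, -0.4041, 0.324]
ee_rot: [0.865, -0.034, 0.027, -0.5]
ft_force: [0.0, -0.8, -0.0]
grip_width: -0.004
grasp_force: 0.0
[ 1.41188979  1.02956682 -1.11871943  0.88666596 -0.11176654  2.05768238
 -1.2947911 ] [ 0.02955698 -0.81289316 -0.03773548]
[ 0.03  0.06 -0.33 -0.01 -0.15  0.02] [ 2.31  0.41  2.63 -0.01 -0.15  0.02]
```

```bash
python3 -m pendant '[[0.3,0.05,0.3,0,0,0,-1],[0.6,0.1,0.6,0,0,0,-1],[0.9,0.15,1,0,0,0,-1],[1.2,0.2,1.3,0,0,0,-1],[1.5,0.3,1.7,0,0,0,-1],[1.8,0.35,2,0,0,0,-1],[2.1,0.4,2.3,0,0,0,-1],[2.3,0.4,2.6,0,-0.15,0,-1],[2.3,0.4,2.6,0,-0.15,0,-1],[2.3,0.4,2.6,0,-0.15,0,-1]]' 20
python3 - <<'E'
from h import *
M=ori(); o=manip.get_obs(); print(o["joint_pos"]); print(row(tcp(.075,-.20,.15,M),M),row(tcp(.075,-.12,-.045,M),M),row(tcp(.072,-.005,-.045,M),M))
E
```

```text
clock: 3.0
position: [0.5733, -0.3139, 0.2416]
ee_rot: [0.867, -0.03, 0.017, -0.497]
ft_force: [-0.0, -0.4, -0.1]
grip_width: -0.003
grasp_force: 0.0
[ 1.22477619  1.10224957 -1.08847623  0.94277351 -0.08105375  1.83751289
 -1.32518412]
[ 0.04 -0.04  0.05  0.04  0.01  0.  ] [0.04 2.52 3.4  0.04 0.01 0.  ] [-0.02  1.36  5.38  0.04  0.01  0.  ]
```

```bash
python3 -m pendant '[[0,0.3,0.4,0,0,0,-1],[0,0.6,0.85,0,0,0,-1],[0,0.95,1.3,0,0,0,-1],[0,1.25,1.7,0,0,0,-1],[0,1.6,2.1,0,0,0,-1],[0,1.9,2.6,0,0,0,-1],[0,2.2,3,0,0,0,-1],[0.04,2.5,3.4,0,0,0,-1],[0.04,2.5,3.4,0,0,0,-1],[0.04,2.5,3.4,0,0,0,-1]]' 20
python3 - <<'E'
from h import *
M=ori(); o=manip.get_obs(); print(o["joint_pos"]); print(row(tcp(.072,-.005,-.045,M),M))
p,d=manip.camera("side"); cv2.imwrite("pics/s2.png",cv2.resize(p[90:330,130:450,::-1],(800,600),interpolation=cv2.INTER_CUBIC))
E
```

```text
clock: 4.25
position: [0.5815, -0.2304, 0.0484]
ee_rot: [0.867, -0.03, 0.017, -0.497]
ft_force: [0.2, 0.3, 0.1]
grip_width: -0.001
grasp_force: 0.0
[ 1.22899023  1.24160203 -1.02368764  1.20853555  0.01005109  1.51081853
 -1.19546295]
[-0.07 -1.13  1.99  0.04  0.01  0.01]
```

View pics/s2.png

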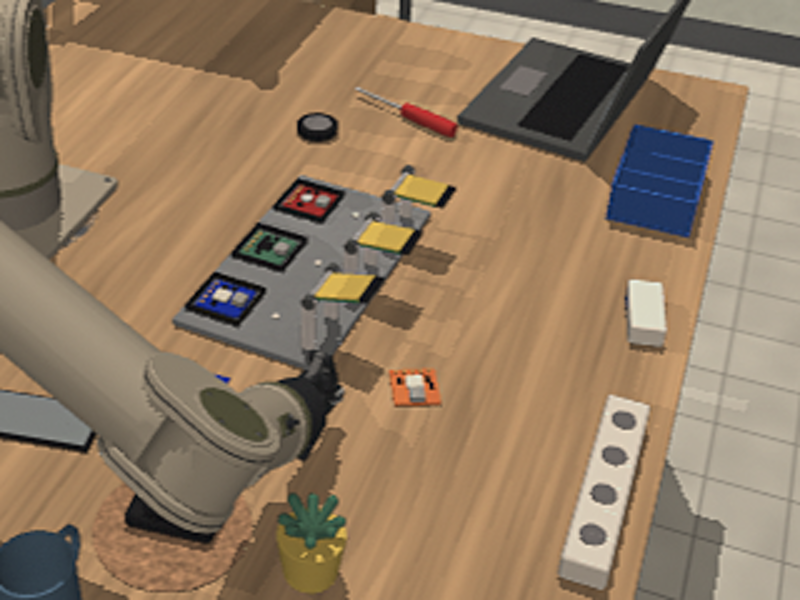

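The closed finger stands at (322,365), beside and below the right flag. The wrist is above the mouse and not touching it. Next I slide the finger under the tab.

```bash
python3 -m pendant '[[0,-0.14,0.25,0,0,0,-1],[0,-0.28,0.5,0,0,0,-1],[0,-0.42,0.75,0,0,0,-1],[0,-0.57,1,0,0,0,-1],[0,-0.71,1.25,0,0,0,-1],[-0.05,-0.85,1.5,0,0,0,-1],[-0.07,-1,1.75,0,0,0,-1],[-0.07,-1.13,2,0,0,0,-1],[-0.07,-1.13,2,0,0,0,-1],[-0.07,-1.13,2,0,0,0,-1]]' 20
python3 - <<'E'
from h import *
M=ori(); o=manip.get_obs(); print(o["joint_pos"])
for t in np.r_[np.arange(.28,3.2,.13)]: x,z=path(t); print(round(t,2),round(x,4),round(z,4),row(tcp(x,-.005,z,M),M))
p,d=manip.camera("side"); cv2.imwrite("pics/s3.png",cv2.resize(p[150:270,210:370,::-1],(800,600),interpolation=cv2.INTER_CUBIC))
E
```

```text
clock: 5.55
position: [0.5855, -0.1158, 0.0458]
ee_rot: [0.867, -0.03, 0.017, -0.497]
ft_force: [-0.1, -0.5, -0.5]
grip_width: -0.001
grasp_force: 0.0
[ 1.2159394   1.18908705 -1.06675125  1.43968174 -0.01818023  1.29546536
 -1.25505313]
0.28 0.0739 -0.011 [ 0.05 -0.6  -0.36  0.04  0.01  0.  ]
0.41 0.0733 -0.0001 [ 0.04 -0.79 -0.47  0.04  0.01  0.  ]
0.54 0.0711 0.0105 [-0.01 -0.97 -0.58  0.04  0.01  0.  ]
0.67 0.0675 0.0205 [-0.08 -1.15 -0.68  0.04  0.01  0.  ]
0.8 0.0625 0.0296 [-0.18 -1.3  -0.77  0.04  0.01  0.  ]
0.93 0.0562 0.0379 [-0.31 -1.45 -0.86  0.04  0.01  0.  ]
1.06 0.049 0.045 [-0.45 -1.57 -0.93  0.04  0.01  0.  ]
1.19 0.0408 0.0508 [-0.62 -1.67 -0.99  0.04  0.01  0.  ]
1.32 0.032 0.0553 [-0.79 -1.75 -1.03  0.04  0.01  0.  ]
1.45 0.0228 0.0584 [-0.98 -1.8  -1.06  0.04  0.01  0.  ]
1.58 0.0135 0.0602 [-1.16 -1.83 -1.08  0.04  0.01  0.  ]
1.71 0.0056 0.0621 [-1.32 -1.86 -1.1   0.04  0.01  0.  ]
1.84 -0.0026 0.063 [-1.48 -1.88 -1.11  0.04  0.01  0.  ]
1.97 -0.0109 0.0628 [-1.65 -1.88 -1.11  0.04  0.01  0.  ]
2.1 -0.0191 0.0614 [-1.81 -1.85 -1.09  0.04  0.01  0.  ]
2.23 -0.0272 0.059 [-1.98 -1.81 -1.07  0.04  0.01  0.  ]
2.36 -0.0351 0.0556 [-2.13 -1.75 -1.03  0.04  0.01  0.  ]
2.49 -0.0424 0.0511 [-2.28 -1.67 -0.99  0.04  0.01  0.  ]
2.62 -0.0492 0.0456 [-2.42 -1.58 -0.93  0.04  0.01  0.  ]
2.75 -0.0552 0.0392 [-2.54 -1.47 -0.87  0.04  0.01  0.  ]
2.88 -0.0605 0.032 [-2.64 -1.34 -0.8   0.04  0.01  0.  ]
3.01 -0.0647 0.0241 [-2.73 -1.21 -0.72  0.04  0.01  0.  ]
3.14 -0.068 0.0156 [-2.79 -1.06 -0.63  0.04  0.01  0.  ]
```

View pics/s3.png

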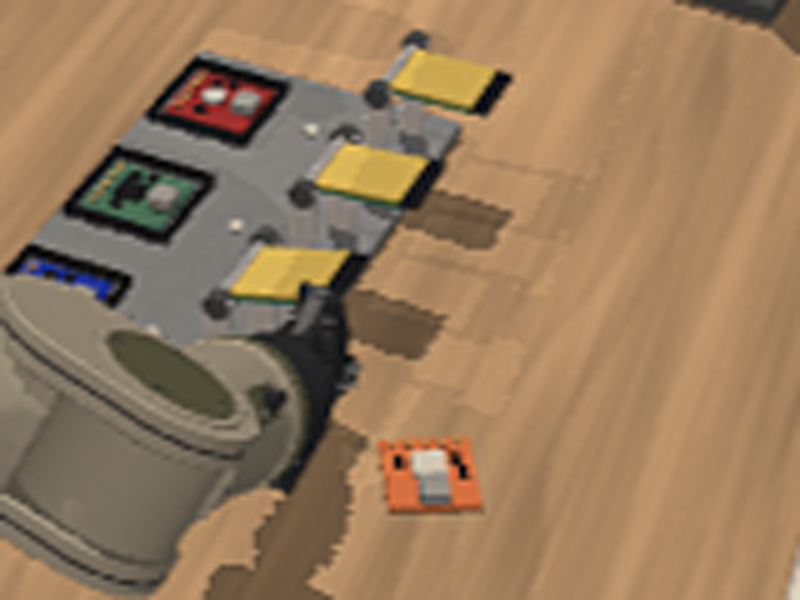

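The fingertips are under the right flag by its tab (about (320,290)) and not touching it. I start the swing.

```bash
python3 -m pendant '[[0.05,-0.3,-0.18,0,0,0,-1],[0.05,-0.6,-0.36,0,0,0,-1],[0.04,-0.79,-0.47,0,0,0,-1],[0,-0.97,-0.58,0,0,0,-1],[-0.08,-1.15,-0.68,0,0,0,-1],[-0.18,-1.3,-0.77,0,0,0,-1],[-0.31,-1.45,-0.86,0,0,0,-1],[-0.45,-1.57,-0.93,0,0,0,-1],[-0.62,-1.67,-0.99,0,0,0,-1],[-0.62,-1.67,-0.99,0,0,0,-1]]' 20
python3 - <<'E'
from h import *
M=ori(); o=manip.get_obs(); print(o["joint_pos"])
for t in np.r_[np.arange(1.19,2.8,.13)]: x,z=path(t); print(round(t,2),row(tcp(x,-.005,z,M),M))
p,d=manip.camera("side"); cv2.imwrite("pics/s4.png",cv2.resize(p[120:270,210:410,::-1],(800,600),interpolation=cv2.INTER_CUBIC))
E
```

```text
clock: 6.85
position: [0.5539, -0.1139, 0.1434]
ee_rot: [0.867, -0.03, 0.017, -0.497]
ft_force: [-0.5, -0.1, 0.0]
grip_width: -0.003
grasp_force: 0.0
[ 1.31590451  1.04182468 -1.15903855  1.51838657 -0.09080852  1.35953843
 -1.31646697]
1.19 [0.02 0.01 0.   0.04 0.01 0.  ]
1.32 [-0.16 -0.07 -0.04  0.04  0.01  0.  ]
1.45 [-0.34 -0.12 -0.07  0.04  0.01  0.  ]
1.58 [-0.53 -0.15 -0.09  0.04  0.01  0.  ]
1.71 [-0.69 -0.18 -0.11  0.04  0.01  0.  ]
1.84 [-0.85 -0.2  -0.12  0.04  0.01  0.  ]
1.97 [-1.02 -0.2  -0.12  0.04  0.01  0.  ]
2.1 [-1.18 -0.17 -0.1   0.04  0.01  0.  ]
2.23 [-1.34 -0.13 -0.08  0.04  0.01  0.  ]
2.36 [-1.5  -0.07 -0.04  0.04  0.01  0.  ]
2.49 [-1.65  0.01  0.    0.04  0.01  0.  ]
2.62 [-1.78  0.1   0.06  0.04  0.01  0.  ]
2.75 [-1.9   0.21  0.12  0.04  0.01  0.  ]
```

View pics/s4.png

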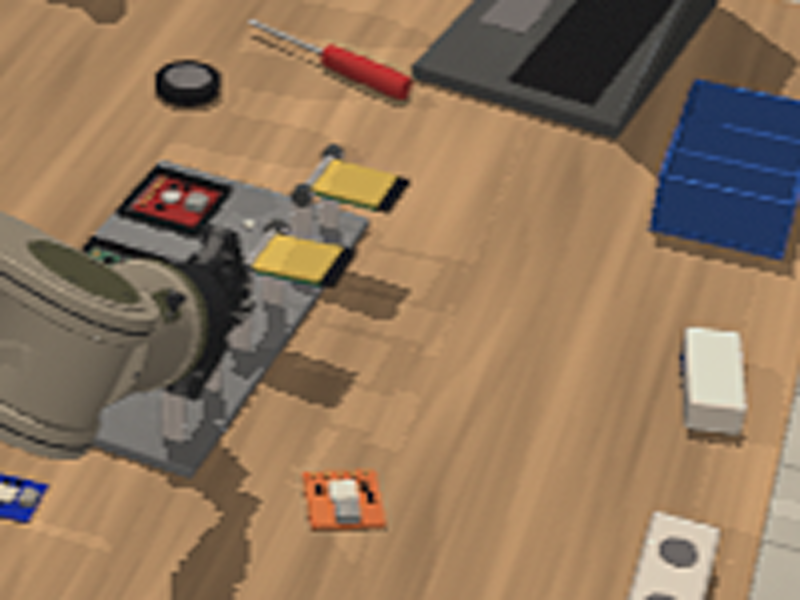

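The hand is at (230,280) and hides the right flag, which has been raised. The middle and left flags have not moved. I continue over the top.

```bash
python3 -m pendant '[[-0.16,-0.07,-0.04,0,0,0,-1],[-0.34,-0.12,-0.07,0,0,0,-1],[-0.53,-0.15,-0.09,0,0,0,-1],[-0.69,-0.18,-0.11,0,0,0,-1],[-0.85,-0.2,-0.12,0,0,0,-1],[-1.02,-0.2,-0.12,0,0,0,-1],[-1.18,-0.17,-0.1,0,0,0,-1],[-1.34,-0.13,-0.08,0,0,0,-1],[-1.5,-0.07,-0.04,0,0,0,-1],[-1.5,-0.07,-0.04,0,0,0,-1]]' 20
python3 - <<'E'
from h import *
M=ori(); o=manip.get_obs(); print(o["joint_pos"])
for t in np.r_[np.arange(2.36,3.3,.13)]: x,z=path(t); print(round(t,2),row(tcp(x,-.005,z,M),M))
p,d=manip.camera("top"); a=cv2.resize(p[130:250,220:340,::-1],(400,400),interpolation=cv2.INTER_CUBIC)
p,d=manip.camera("side"); b=cv2.resize(p[130:280,190:340,::-1],(400,400),interpolation=cv2.INTER_CUBIC)
cv2.imwrite("pics/s5.png",np.hstack([a,b]))
E
```

```text
clock: 8.15
position: [0.4789, -0.1086, 0.1467]
ee_rot: [0.867, -0.03, 0.016, -0.497]
ft_force: [0.2, -0.5, -0.7]
grip_width: 0.001
grasp_force: 0.0
[ 1.48189381  0.97378929 -1.2022693   1.6959728  -0.10950212  1.3431126
 -1.26827004]
2.36 [ 0.   -0.01 -0.01  0.04  0.01 -0.  ]
2.49 [-0.14  0.07  0.03  0.04  0.01 -0.  ]
2.62 [-0.28  0.16  0.09  0.04  0.01 -0.  ]
2.75 [-0.4   0.27  0.15  0.04  0.01 -0.  ]
2.88 [-0.5   0.39  0.23  0.04  0.01 -0.  ]
3.01 [-0.59  0.53  0.31  0.04  0.01 -0.  ]
3.14 [-0.65  0.68  0.39  0.04  0.01 -0.  ]
3.27 [-0.68  0.83  0.48  0.04  0.01 -0.  ]
```

View pics/s5.png

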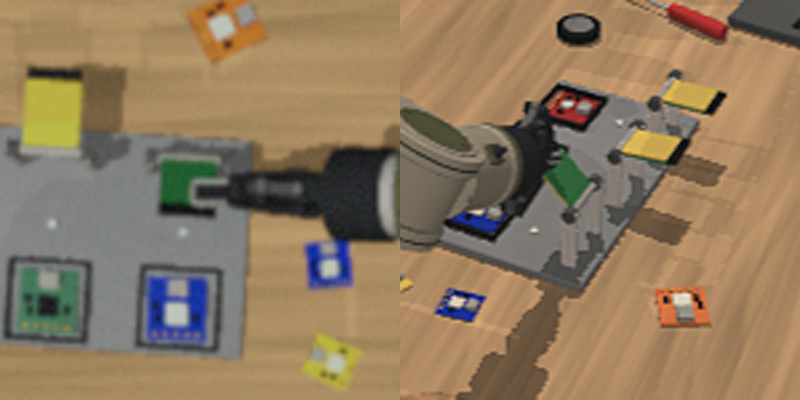

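The flag is past upright with its green face showing (top view left panel, (185,185)), and the finger is behind it. I press on down.

```bash
python3 -m pendant '[[-0.14,0.07,0.03,0,0,0,-1],[-0.28,0.16,0.09,0,0,0,-1],[-0.4,0.27,0.15,0,0,0,-1],[-0.45,0.33,0.19,0,0,0,-1],[-0.5,0.39,0.23,0,0,0,-1],[-0.55,0.46,0.27,0,0,0,-1],[-0.59,0.53,0.31,0,0,0,-1],[-0.62,0.6,0.35,0,0,0,-1],[-0.65,0.64,0.37,0,0,0,-1],[-0.65,0.64,0.37,0,0,0,-1]]' 20
python3 - <<'E'
from h import *
M=ori()
for t in (3.01,3.14,3.2,3.27): x,z=path(t); print(round(t,2),row(tcp(x,-.005,z,M),M))
p,d=manip.camera("top"); hsv=cv2.cvtColor(p,cv2.COLOR_RGB2HSV)
vv,uu=np.mgrid[:384,:512]; P=w("top",uu,vv,d)
m=(hsv[...,0]>45)&(hsv[...,0]<85)&(hsv[...,1]>120)&(P[...,2]>.06)&(P[...,2]<.16)&(abs(P[...,0]-.48)<.06)&(abs(P[...,1]+.1)<.05)
q=(P[m]-H); x=q@U; print(m.sum(),np.polyfit(x,q[:,2],1),x.min(),x.max())
E
```

```text
clock: 9.5
position: [0.447, -0.1065, 0.11]
ee_rot: [0.867, -0.03, 0.017, -0.497]
ft_force: [-0.7, -0.0, 1.6]
grip_width: -0.001
grasp_force: 0.0
3.01 [ 0.05 -0.1  -0.06  0.04  0.01  0.  ]
3.14 [-0.01  0.04  0.02  0.04  0.01  0.  ]
3.2 [-0.03  0.11  0.06  0.04  0.01  0.  ]
3.27 [-0.04  0.2   0.11  0.04  0.01  0.  ]
267 [-0.12307088  0.00161557] -0.06372305388299845 -0.00690904042151457
```

```bash
python3 -m pendant '[[0,0.02,0.01,0,0,0,-1],[0,0.04,0.02,0,0,0,-1],[0,0.05,0.03,0,0,0,-1],[0,0.07,0.04,0,0,0,-1],[0,0.09,0.05,0,0,0,-1],[0,0.1,0.06,0,0,0,-1],[0,0.11,0.06,0,0,0,-1],[0,0.12,0.07,0,0,0,-1],[0,0.12,0.07,0,0,0,-1],[0,0.12,0.07,0,0,0,-1]]' 20
cat > m.py <<'E'
from h import *
p,d=manip.camera("top"); hsv=cv2.cvtColor(p,cv2.COLOR_RGB2HSV)
vv,uu=np.mgrid[:384,:512]; P=w("top",uu,vv,d)
m=(hsv[...,0]>45)&(hsv[...,0]<85)&(hsv[...,1]>120)&(P[...,2]>.06)&(P[...,2]<.16)&(abs(P[...,0]-.48)<.06)&(abs(P[...,1]+.1)<.05)
q=(P[m]-H); x=q@U; print(m.sum(),np.polyfit(x,q[:,2],1),x.min(),x.max())
E
python3 m.py
```

```text
clock: 10.8
position: [0.4472, -0.1065, 0.1032]
ee_rot: [0.867, -0.03, 0.017, -0.497]
ft_force: [0.0, -0.3, 0.8]
grip_width: -0.003
grasp_force: 0.0
263 [-0.02904588  0.00159945] -0.06386369573191146 -0.007408383001506842
```

```bash
python3 -m pendant '[[0,0.01,0.01,0,0,0,-1],[0,0.02,0.01,0,0,0,-1],[0,0.03,0.02,0,0,0,-1],[0,0.04,0.02,0,0,0,-1],[0,0.05,0.03,0,0,0,-1],[0,0.05,0.03,0,0,0,-1],[0,0.05,0.03,0,0,0,-1],[0,0.05,0.03,0,0,0,-1],[0,0.05,0.03,0,0,0,-1],[0,0.05,0.03,0,0,0,-1]]' 20; python3 m.py
```

```text
clock: 12.1
position: [0.4472, -0.1064, 0.1011]
ee_rot: [0.867, -0.029, 0.017, -0.498]
ft_force: [-3.4, -1.7, 8.6]
grip_width: 0.005
grasp_force: 4.3
264 [-0.00635343  0.00159843] -0.06556788526990309 -0.0070795359491691735
```

At the stop: 8.6 N and level. Now I retreat, first up and then back along -y.

```bash
python3 -m pendant '[[0,-0.1,-0.06,0,0,0,-1],[0,-0.3,-0.18,0,0,0,-1],[0,-0.6,-0.35,0,0,0,-1],[0,-1,-0.6,0,0,0,-1],[0,-1.2,-1.1,0,0,0,-1],[0,-1.2,-1.6,0,0,0,-1],[0,-1.2,-2.1,0,0,0,-1],[0,-1.2,-2.6,0,0,0,-1],[0,-1.2,-2.6,0,0,0,-1],[0,-1.2,-2.6,0,0,0,-1]]' 20; python3 m.py
python3 - <<'E'
from h import *
p,d=manip.camera("top"); a=cv2.resize(p[110:260,170:370,::-1],(400,300),interpolation=cv2.INTER_CUBIC)
p,d=manip.camera("side"); b=cv2.resize(p[80:380,90:490,::-1],(400,300),interpolation=cv2.INTER_CUBIC)
cv2.imwrite("pics/s6.png",np.hstack([a,b]))
E
```

```text
clock: 13.4
position: [0.4415, -0.1874, 0.2181]
ee_rot: [0.867, -0.029, 0.017, -0.497]
ft_force: [0.4, -0.3, 0.1]
grip_width: 0.0
grasp_force: 0.0
300 [-0.00747872  0.00171477] -0.06539239198717477 -0.007133978360186194
```

View pics/s6.png

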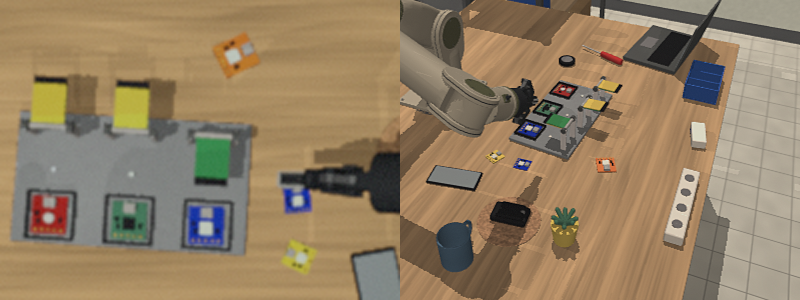

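The right flag lies level with its green face up (left panel, (212,160)). The other flags, the boards and the bystanders are where they were, and the hand is clear.

```bash
python3 -c "
from workcell import manip; print(manip.hand_in())"
```

```text
the job is handed in; nothing more can be done
None
```

The blue board's flag (right bay) is swung over, pressed to its stop and lying level with its green face up; in the last pictures everything else was in place and the hand was clear, and the job is handed in (no verdict was returned).

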